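# Clear the tasting board and hold the clip open round its card

### The arm

A 6-joint arm with a two-finger parallel gripper is mounted at the origin on a cart in front of the work surface, level with it; the furniture and walls round the work are solid. World frame = base frame: x ahead of the robot, y to its left, z up, the work surface at z = 0. Lengths are in m, angles in rad, forces in N, time in s.
With the tool pointing down it reaches from about 0.375 to 0.975 m from the base axis. Payload 3.8 kg.
Tool frame: the origin (TCP) lies on the centre line of the jaws, within the pads' length; the fingertips stand 8 mm ahead of it and the grasp point (between the pads) lies 11 mm behind it; z points along the fingers, y is the direction in which the jaws open and shut (so a half turn about z gives the same grasp; the last joint's range is limited). The gripper opens to 85 mm and grips with 20 to 120 N. Pads are 22 mm wide; open, the fingers measure 114 mm over their backs; the gripper's body (76 mm by 85 mm) begins 54 mm behind the grasp point. The pads swing forward as they close: fully open they stand 13 mm farther back than shut.
Start: joints at [1.211, 0.264, 1.604, -0, 1.274, -0.037], TCP at [0.214, 0.64, 0.205] pointing down, gripper open.
Joint ranges: [-2.63, 2.63], [-0.94, 2.18], [0.31, 2.57], [-1.31, 4.45], [0, 2.66], [-2.55, 2.55]. Speed limits (rad/s): [2.57, 2.57, 3.14, 3.14, 3.14, 3.14].

### API

Orientations are given as a rotation vector (axis times angle).
In Python, from workcell import * gives the robot as it stands.
- The arm moves only by the tool play_rows, never from a script. Its arguments are lists of equal length, an entry for each row: "slide": the shift along the tool's x, y, z in cm, a list of three; "delta_rot": the turn, a rotation vector about the tool's x, y, z in rad, a list of three. In form: {"slide": [[x, y, z], ...], "delta_rot": [[wx, wy, wz], ...]}. A call has 1 to 12 rows; each row is the pose to reach, as a shift and turn from the pose measured when the call began, along the tool's axes at that moment; what a row does not reach only later rows make up. A row lasts 1/12 s, in which the tool goes at most 41.7 mm and 7.16 degrees, less where a joint would pass 70% of its speed; a pose out of reach is approached as far as the arm can. A call with a gripper value outside its range is refused whole. "hand" is the opening, from 0 (shut) to 1 (fully open), set as the call begins (left out, the last holds). The fingers move at their own pace and stop on an object; "force" is the grip in N (left out, the last holds). Time passes only in rows, so rows that repeat a pose let the fingers close. It gives the time, the measured TCP pose, the force and the opening at its end, in the units of the state.
- read_state(): the state, without advancing time (a new reading comes with each control period).
- read_camera(name): name is "side" or "top" or "wrist"; returns a dict with "image" (400x640x3 uint8, red, green, blue), "depth" (400x640 float32, m along the optical axis (not along the pixel's ray), 0 where there is no reading), "fovy" (degrees; the focal length in pixels is half the picture's height over the tangent of half this angle, whatever the lens; pixels are square), "cx", "cy" (the principal point, pixels), "k1" (the pictures are not rectified: a ray, as slopes to the right and down, at radius r is drawn at 1 + k1 r^2 times it, then the intrinsics apply), "world_from_camera" (4x4, takes a point from camera to world coordinates); the wrist camera has in their place "hand_eye" (4x4, takes a point from camera to tool coordinates, whose origin is the TCP and whose axes are the flange's). Camera axes: x right, y up, looking along -z (the intrinsics and any distortion apply to the point x, -y, -z); pixel columns grow to the right and rows downward; lengths in m; the calibration is good to about 2 mm. A picture is of the moment at which its call begins: read the wrist's pose just before it.
- finish_job(): hands the job in, once; it reports no verdict.
Trained networks look in a picture, given as the dict that the camera call returned (one of the last four; its "shot" number tells which), for a name from the list of things; names that differ only in an ending like _2 or _b are one class to them, and where a whole thing is asked for, a point or a joint stands for the part that bears it (a point fixed in the world has none). Each returns a list of dicts, best first, with "conf" (0 to 1); they miss things now and then, are a little off and sometimes report something else, mostly with a low value. They report only what shows in the picture. A call takes as long as a camera call.
- spot_in(target, picture): "bbox" ([centre column, centre row, width, height] in pixels, round what is visible of it).
- landmark_of(target, picture): "at" ([column, row] in pixels: a listed point, or the origin of a listed thing).
The state is a dict: "time": time; "q": joint angles; "joint_vel": joint speeds; "joint_torque": joint torques, N m; "tool_pos": TCP position; "tcp_rot": TCP orientation; "wrist_force": force on the tool from outside, world axes, zero at the start; "torque": the same for the moment, N m; "width": opening from 0.0 (shut) to 1.0 (fully open).
Only numpy, scipy, OpenCV 4.12 (cv2) and the standard library are available. Lean on these libraries where they do the work, as an engineer would, in place of code of your own. Each camera call takes 0.05 s, during which the arm holds its last target.

### The job

Get the tasting board ready for a new price slip: first move the two broken chocolate chunks off it into the steel knock box. Then pick up the spring clip by its two handles, squeeze it wide open and bring its gaping jaws level round the free upright side edge of the board's card, near mid-height, with the edge well inside the jaws and neither jaw touching the card. Finish while still holding the clip open there in the air, do not let go or let it close, and leave everything else where it stands.

Things in the scene. Friction and masses are not known exactly. Their poses are not given: they have to be found in the camera images.
- tasting_board: Fixed wooden board on the worktop, 150 (its x) x 190 (y) x 15 mm; origin at the centre of its underside, z up, -x its front (to the robot). Near its back a stiff white card, 3 mm thick, stands upright in the plane x = +50 mm from z = 30 to 125 mm; a post (20 mm in x, 22 in y, centre y = +52 mm, top z = 132 mm) holds its left end; the right side edge, at y = -75 mm, is free.
- card_edge (a point): Middle of the card's free upright side edge, 77.5 mm above the worktop; axes as the board's (x is the card's normal, the card lies on the +y side of this point).
- chunk_a: Broken chunk of brown block chocolate, 44 (its x) x 30 (y) x 24 mm high (upper 10 mm only 25 mm wide in y), 20 to 45 g, loose on the front part of the board, +y half, its x roughly square to the card. Origin at the centre of its underside, z up.
- chunk_b: The other such chunk, same size, on the -y half of the board's front part.
- waste_box: Square open steel knock box, the waste bin, fixed, left of the board; 156 (its x) x 144 (y) mm, rim at z = 101 mm, walls 3 mm, inner floor z = 8 mm. A bar 25 mm thick crosses it along y at x = 0, z = 79 mm, leaving an opening of 62 (x) x 140 (y) mm on either side. Origin at the centre of its underside.
- clip: Black spring clip (a large bag clip), 110 mm long, 50 g, lying on its side right of the board, pin upright, 30 mm high as it lies. Origin on the pin at the underside, z up along the pin, +x from the pin to the jaw tips (x = 55 mm), y across. Jaws shut at rest; squeezing the handles together along y opens them, they spring shut when released.
- clip_handles (a point): Middle between the two handle plates, 38 mm behind the pin (clip x = -38 mm), 15 mm above its underside. The plates end at clip x = -55 mm. At rest they measure 43 mm over the outsides here and 54 mm at the ends; squeezed to the stop they are parallel, 23 mm over the outsides, and the jaw tips gape 35 mm. Takes 4 N to start, 10 N to the stop; grip with 20 to 50 N. It may creep 5 mm jaws-first as it is squeezed.
- jaw_left (a joint): How far each half of the clip is turned about the pin (the two halves move alike): 0 = jaws shut, 0.30 rad = fully open (on the stop).
- tamper: Tamper 58 mm across, 93 mm tall, standing behind the knock box. It is a bystander.
- star_sweet: Star-shaped foil-wrapped sweet 51 x 48 x 20 mm in front of the board. It is a bystander.
- twist_sweet: Twist-wrapped sweet 49 x 75 x 35 mm in front of the board. It is a bystander.
- teaspoon: Steel teaspoon 132 mm long, lying behind the clip. It is a bystander.

How it is judged:
By the outcome, as a careful person would: the job done as asked, in the order asked, and still so for the second after the job is handed in, while the arm keeps its last pose, push and grip.
It also fails if it takes over 64 s, if anything falls off the work surface, if the arm or the gripper's body presses on something with over 40 N, if the wrist force passes 120 N, or if a joint passes its speed limit or range.

## Working session

There is one attempt and no reset: what is moved stays moved. The work goes in short steps, Python scripts to look and compute and a tool call to move; the robot and the scene stay as the last step left them, time stands still between calls to the robot, and variables do not carry over. Pictures are saved under pics/ and viewed, and the job is handed in when it is done.

Besides the shell and the picture viewer there is one more tool, called after ">>>" by a JSON object that holds its "api" and its "payload". play_rows: Moves the arm, as the interface text tells. Its arguments: {"type":"object","properties":{"slide":{"type":"array"},"delta_rot":{"type":"array"},"hand":{"type":"number"},"force":{"type":"number"}},"required":["slide","delta_rot"]}

```bash
ls; mkdir -p pics; cat > h.py <<'E'
from workcell import *
import numpy as np, cv2
from scipy.spatial.transform import Rotation as R
def save(p,n): cv2.imwrite('pics/'+n+'.png',p['image'][:,:,::-1])
def W(p,st=None):
    if 'world_from_camera' in p: return np.array(p['world_from_camera'])
    T=np.eye(4);T[:3,:3]=R.from_rotvec(st['tcp_rot']).as_matrix();T[:3,3]=st['tool_pos']
    return T@np.array(p['hand_eye'])
def rays(p,uv):
    uv=np.asarray(uv,float).reshape(-1,2)
    f=200/np.tan(np.radians(p['fovy'])/2)
    d=(uv-[p['cx'],p['cy']])/f
    x=d.copy()
    for _ in range(20): x=d/(1+p['k1']*(x**2).sum(1,keepdims=True))
    return np.c_[x[:,0],-x[:,1],-np.ones(len(x))]
def atz(p,uv,z,st=None):
    T=W(p,st);r=rays(p,uv)@T[:3,:3].T
    return T[:3,3]+r*((z-T[2,3])/r[:,2:3])
def cloud(p,st=None):
    v,u=np.mgrid[0:400,0:640]
    r=rays(p,np.c_[u.ravel(),v.ravel()]);d=p['depth'].reshape(-1,1)
    T=W(p,st)
    P=(r*d)@T[:3,:3].T+T[:3,3]
    P[d[:,0]<=0]=np.nan
    return P.reshape(400,640,3)
def proj(p,X,st=None):
    T=np.linalg.inv(W(p,st));c=np.asarray(X).reshape(-1,3)@T[:3,:3].T+T[:3,3]
    s=np.c_[c[:,0]/-c[:,2],-c[:,1]/-c[:,2]]
    s=s*(1+p['k1']*(s**2).sum(1,keepdims=True))
    f=200/np.tan(np.radians(p['fovy'])/2)
    return s*f+[p['cx'],p['cy']]
E
python3 - <<'E'
from h import *
print(read_state())
for n in ['top','side','wrist']:
    p=read_camera(n);save(p,n+'0');print(n,p['fovy'],p['cx'],p['cy'],p['k1'],W(p,read_state()).round(3).tolist())
    if n=='wrist':print(np.array(p['hand_eye']).round(4).tolist())
    for t in ['tasting_board','card_edge','chunk_a','waste_box','clip','clip_handles']:
        l=landmark_of(t,p); 
        print(t,[(np.round(a['at'],1).tolist(),round(a['conf'],2)) for a in l])
E
```

```text
pics
{'time': 0.0, 'q': array([ 1.21109484e+00,  2.64727365e-01,  1.60537044e+00,  1.55387279e-05,
        1.27369783e+00, -3.68629779e-02]), 'joint_vel': array([ 0.00179297, -0.00078821,  0.00116686, -0.00053306,  0.00041531,
        0.00058244]), 'joint_torque': array([ 3.44086773e-03, -5.15122390e+01, -3.67313933e+01,  4.49397874e-06,
        1.28453164e-02, -4.86746302e-06]), 'tool_pos': array([0.21384681, 0.63940307, 0.20418139]), 'tcp_rot': array([-0.50484887, -3.10030686,  0.00338754]), 'wrist_force': array([-0.25483358,  0.12431256,  0.39428993]), 'torque': array([-0.00236504,  0.02293922,  0.00823292]), 'width': 0.9952554682233431}
top 45.91663265808153 327.2034544131249 216.10270530677283 -0.04882724132342631 [[0.015, 0.995, -0.098, 0.367], [-1.0, 0.015, 0.006, 0.01], [0.007, 0.098, 0.995, 1.611], [0.0, 0.0, 0.0, 1.0]]
tasting_board [([328.2, 213.3], 0.6)]
card_edge [([349.8, 188.0], 0.95)]
chunk_a [([309.4, 218.6], 0.65), ([341.4, 215.1], 0.46)]
waste_box [([228.6, 237.4], 0.8)]
clip [([401.5, 243.2], 0.48)]
clip_handles [([410.6, 237.4], 0.47)]
side 52.028050527430025 317.3071449250552 205.46820755906333 0.027277839736832295 [[0.607, 0.649, -0.458, 0.08], [-0.794, 0.495, -0.352, -0.368], [-0.002, 0.578, 0.816, 0.912], [0.0, 0.0, 0.0, 1.0]]
tasting_board [([311.3, 220.5], 0.96)]
card_edge [([349.4, 202.5], 0.85)]
chunk_a [([292.7, 214.8], 0.75), ([322.7, 238.2], 0.66), ([449.2, 270.1], 0.37)]
waste_box [([203.3, 184.9], 0.93)]
clip [([368.3, 310.3], 0.63)]
clip_handles [([386.5, 307.4], 0.7)]
wrist 62.626466024547604 318.9040367480222 196.94544907398569 -0.059579755233794364 [[0.317, -0.899, -0.302, 0.137], [0.949, 0.3, 0.1, 0.666], [0.0, -0.319, 0.948, 0.373], [0.0, 0.0, 0.0, 1.0]]
[[0.0006, 0.9479, 0.3185, 0.0818], [1.0, -0.0004, -0.0006, 0.0002], [-0.0004, 0.3185, -0.9479, -0.1679], [0.0, 0.0, 0.0, 1.0]]
tasting_board []
card_edge []
chunk_a []
waste_box []
clip []
clip_handles []
```

```bash
python3 - <<'E'
import cv2
a=cv2.imread('pics/top0.png');cv2.imwrite('pics/top0c.png',cv2.resize(a[140:300,180:460],None,fx=2.85,fy=2.85,interpolation=2))
a=cv2.imread('pics/side0.png');cv2.imwrite('pics/side0c.png',cv2.resize(a[80:380,120:520],None,fx=2,fy=2,interpolation=2))
E
```

```text
(no output)
```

View pics/top0c.png

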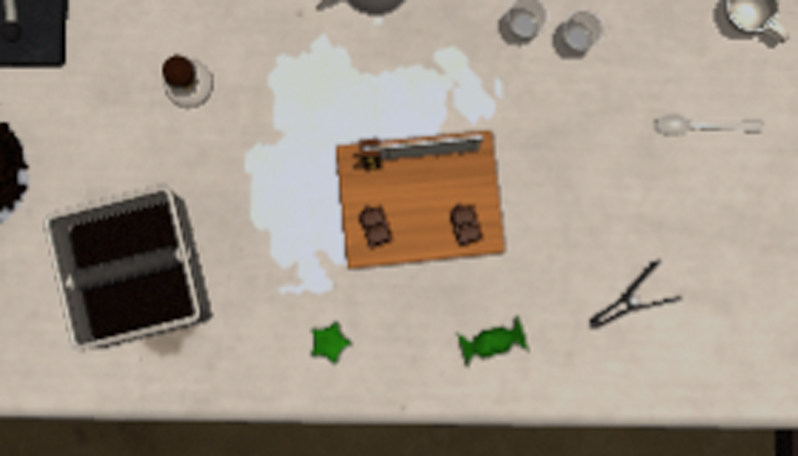

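View pics/side0c.png

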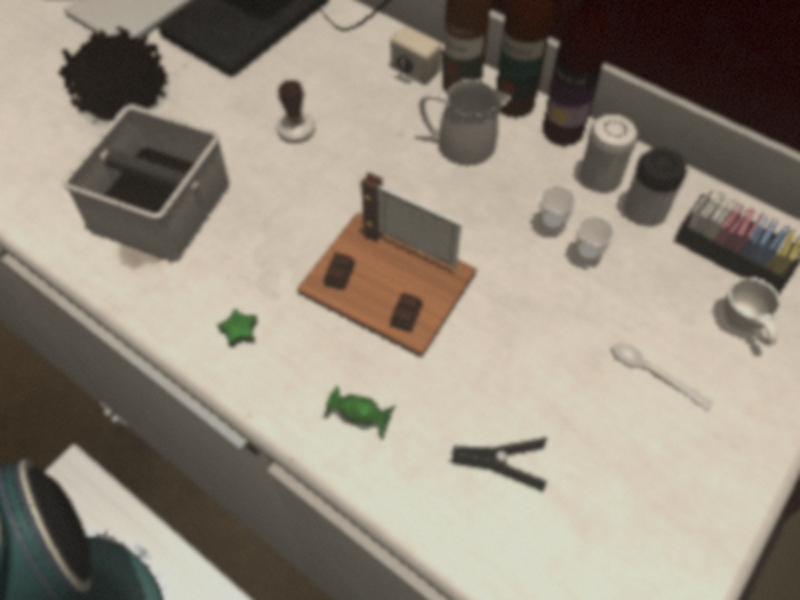

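The top view (crop scale 2.85) shows chunks at about (311,219) and (343,218), the clip pin near (400,245) with jaws pointing to the lower left, the box on the left, and the card at the back of the board. Next I'll measure with the depth clouds.

```bash
python3 - <<'E'
from h import *
def rect(P,m,name):
    xy=P[m][:,:2]; r=cv2.minAreaRect((xy*1000).astype(np.float32)); print(name,len(xy),'c',np.round(r[0],1),'sz',np.round(r[1],1),'ang',round(r[2],1),'zmed',np.nanmedian(P[m][:,2]).round(4))
for n in ['top','side']:
    p=read_camera(n);P=cloud(p);np.save(n+'_P.npy',P);np.save(n+'_I.npy',p['image'])
    hsv=cv2.cvtColor(p['image'],cv2.COLOR_RGB2HSV)
    z=P[:,:,2]; x=P[:,:,0];y=P[:,:,1]
    for t in ['tasting_board','waste_box','clip','chunk_a','card_edge','star_sweet','twist_sweet','tamper']:
        for d in spot_in(t,p)[:2]:
            c,r,w,h=d['bbox'];print(n,t,np.round(d['bbox'],1),round(d['conf'],2))
    print('table z',np.nanmedian(z[(x>0.4)&(x<.6)&(abs(y)<.3)]))
    roi=(x>0.35)&(x<0.75)&(abs(y)<0.35)
    rect(P,roi&(z>0.09)&(z<.115)&(y>.1),'rim')
    rect(P,roi&(abs(z-.015)<.006)&(hsv[:,:,1]>90)&(hsv[:,:,0]<20)&(hsv[:,:,2]>90),'board')
    rect(P,roi&(z>.028)&(z<.045)&(y<.12)&(y>-.1)&(hsv[:,:,2]<90),'chunks')
    rect(P,roi&(z>.05)&(z<.14)&(y<.1)&(y>-.15),'card')
    rect(P,roi&(z>.015)&(z<.04)&(y<-.13)&(hsv[:,:,2]<100),'clip')
    for lm,zz in [('chunk_a',.015),('waste_box',0),('clip',0),('clip_handles',.015),('card_edge',.0775),('tasting_board',0),('star_sweet',0),('twist_sweet',0)]:
        for d in landmark_of(lm,p)[:2]: print(lm,atz(p,d['at'],zz).round(4),round(d['conf'],2))
E
```

```text
top tasting_board [328.5 212.2  57.7  48.7] 0.86
top waste_box [224.4 236.1  59.1  58.4] 0.87
top clip [397.  248.5  21.6  25.4] 0.43
top chunk_a [344.6 218.1  10.5  11.9] 0.63
top chunk_a [310.3 219.1   7.6  15.9] 0.55
top card_edge [328.2 209.1  59.1  50.3] 0.6
top star_sweet [295.9 260.4  14.6  12.9] 0.45
top twist_sweet [354.5 262.7  23.4  17.2] 0.44
top tamper [328.3 208.3  59.8  47.8] 0.74
top tamper [356.3 262.4  21.   12.7] 0.71
table z 0.0029889669915119654
rim 338 c [534.4 298.7] sz [102.1 324.4] ang 89.9 zmed 0.1007
board 1600 c [546.    1.9] sz [148.  188.6] ang 6.9 zmed 0.0156
chunks 192 c [471.   -9.1] sz [245.2 134.9] ang 13.4 zmed 0.0374
card 239 c [647.  -52.1] sz [ 87.4 269.6] ang 41.7 zmed 0.104
clip 52 c [ 569.3 -198.3] sz [329.9  96.6] ang 19.0 zmed 0.0264
chunk_a [[ 0.5246 -0.0469  0.015 ]] 0.46
chunk_a [[0.5102 0.0666 0.015 ]] 0.4
waste_box [[0.4532 0.3361 0.    ]] 0.76
waste_box [[0.6846 0.2888 0.    ]] 0.19
clip [[ 0.4286 -0.2475  0.    ]] 0.62
clip_handles [[ 0.4624 -0.2839  0.015 ]] 0.41
card_edge [[ 0.6098 -0.065   0.0775]] 0.77
tasting_board [[0.5446 0.00
[... 721 characters left out ...]
ng 0.4 zmed 0.0996
board 2668 c [542.4   1.2] sz [147.7 188. ] ang 6.6 zmed 0.0134
chunks 308 c [474.8  -5.2] sz [242.2 133.9] ang 6.3 zmed 0.0364
card 1029 c [645.8 -51.4] sz [ 87.1 269.3] ang 41.4 zmed 0.0904
clip 252 c [ 423.9 -250. ] sz [50.3 99.7] ang 31.3 zmed 0.0242
chunk_a [[ 0.5075 -0.0517  0.015 ]] 0.76
chunk_a [[0.5087 0.0522 0.015 ]] 0.45
waste_box [[0.4486 0.3266 0.    ]] 0.83
clip [[ 0.4371 -0.2536  0.    ]] 0.8
clip_handles [[ 0.4453 -0.2873  0.015 ]] 0.55
clip_handles [[ 0.629  -0.3516  0.015 ]] 0.23
card_edge [[ 0.6078 -0.0658  0.0775]] 0.55
tasting_board [[ 0.5343  0.0052 -0.    ]] 0.68
star_sweet [[ 0.3677  0.1066 -0.    ]] 0.58
twist_sweet [[ 0.3731 -0.0911  0.    ]] 0.81
```

```bash
cat >> h.py <<'E'
def Rt(yaw): # tool down, tool y at yaw (deg) from world y
    return R.from_euler('z',yaw,degrees=True)*R.from_rotvec([0,np.pi,0])
def mv(pos,yaw,st=None):
    st=st or read_state();C=R.from_rotvec(st['tcp_rot'])
    s=C.inv().apply(np.array(pos)-st['tool_pos'])*100
    d=(C.inv()*Rt(yaw)).as_rotvec()
    print('slide',s.round(2).tolist(),'rot',d.round(3).tolist(),'rows>=',max(np.linalg.norm(s)/4.17,np.degrees(np.linalg.norm(d))/7.16).round(1))
E
python3 - <<'E'
from h import *
mv([.47,0,.3],6.7)
for n in ['top','side']:
    P=np.load(n+'_P.npy');x,y,z=P[...,0],P[...,1],P[...,2]
    m=(x>.33)&(x<.56)&(y>.22)&(y<.45)&(z>.09)&(z<.115)
    r=cv2.minAreaRect((P[m][:,:2]*1000).astype(np.float32));print(n,r)
    m=(x>.35)&(x<.52)&(y>-.35)&(y<-.2)&(z>.012)&(z<.04)
    print(P[m].mean(0),m.sum())
    for s in (1,-1):
        m=(x>.46)&(x<.57)&(y*s>.02)&(y*s<.09)&(z>.027)&(z<.05)
        r=cv2.minAreaRect((P[m][:,:2]*1000).astype(np.float32));print(n,r)
E
```

```text
slide [-44.57, -52.59, -9.45] rot [0.0, 0.0, -0.44] rows>= 16.7
top ((452.5612487792969, 336.39849853515625), (159.3125762939453, 150.42051696777344), 15.038182258605957)
[ 0.42803962 -0.25227393  0.02766431] 113
top ((513.8632202148438, 46.72030258178711), (48.453407287597656, 46.81425476074219), 12.336407661437988)
top ((515.3778686523438, -52.8343391418457), (47.12008285522461, 29.43113136291504), 16.32115364074707)
side ((452.21844482421875, 335.59490966796875), (160.72064208984375, 151.71954345703125), 14.741780281066895)
[ 0.42506277 -0.25195712  0.02341557] 420
side ((509.10504150390625, 52.946624755859375), (45.53230285644531, 28.967294692993164), 19.68630599975586)
side ((511.7191467285156, -53.643062591552734), (42.41542053222656, 28.77054214477539), 18.612010955810547)
```

>>> {"api": "play_rows", "payload": {"slide": [[-4,-4.7,-2],[-8,-9.4,-4],[-12,-14.1,-6],[-15,-17.7,-8],[-18,-21.2,-9.5],[-21,-24.8,-9.5],[-24,-28.3,-9.5],[-27,-31.9,-9.5],[-30,-35.4,-9.5],[-33,-39,-9.5],[-36,-42.5,-9.5],[-39,-46,-9.5]], "delta_rot": [[0,0,-0.04],[0,0,-0.08],[0,0,-0.12],[0,0,-0.16],[0,0,-0.2],[0,0,-0.24],[0,0,-0.28],[0,0,-0.32],[0,0,-0.36],[0,0,-0.4],[0,0,-0.44],[0,0,-0.44]]}}

```text
time: 3.75
tool_pos: [0.3952, 0.1859, 0.2986]
tcp_rot: [-0.187, 3.134, 0.001]
wrist_force: [0.8, 0.1, -0.4]
width: 0.996
```

```bash
python3 - <<'E'
from h import *
st=read_state();print(st['time'],st['tool_pos']);mv([.47,0,.3],6.7,st)
E
```

```text
3.75 [0.39521516 0.18587011 0.29860927]
slide [-5.21, -19.35, -0.14] rot [0.0, 0.002, 0.002] rows>= 4.8
```

>>> {"api": "play_rows", "payload": {"slide": [[-1,-4,0],[-2,-8,0],[-3,-12,0],[-4.2,-16,0],[-5.2,-19.4,0],[-5.2,-19.4,0],[-5.2,-19.4,0]], "delta_rot": [[0,0,0],[0,0,0],[0,0,0],[0,0,0],[0,0,0],[0,0,0],[0,0,0]]}}

```text
time: 4.33
tool_pos: [0.4702, -0.0023, 0.2985]
tcp_rot: [-0.181, 3.135, 0.001]
wrist_force: [-0.9, 0.7, -0.3]
width: 0.995
```

```bash
python3 - <<'E'
from h import *
st=read_state();p=read_camera('wrist');save(p,'w1');P=cloud(p,st);np.save('w1P.npy',P)
print(st['time'],st['tool_pos'])
x,y,z=P[...,0],P[...,1],P[...,2]
hsv=cv2.cvtColor(p['image'],cv2.COLOR_RGB2HSV)
print('board z',np.nanmedian(z[(x>.47)&(x<.6)&(abs(y)<.02)]))
for s in (1,-1):
    m=(x>.46)&(x<.57)&(y*s>.02)&(y*s<.09)&(z>.022)&(z<.05)
    r=cv2.minAreaRect((P[m][:,:2]*1000).astype(np.float32));print('all',m.sum(),r,np.nanmax(z[m]))
    m=m&(z>.033);r=cv2.minAreaRect((P[m][:,:2]*1000).astype(np.float32));print('top',m.sum(),r)
E
```

```text
4.3333 [ 0.47023297 -0.00230391  0.29851128]
board z 0.014821512977821444
all 690 ((513.0930786132812, 56.17074203491211), (49.94594955444336, 30.10580062866211), 20.217100143432617) 0.04084403948369031
top 468 ((510.36260986328125, 55.06196975708008), (38.9439697265625, 25.023502349853516), 19.747411727905273)
all 684 ((516.5877685546875, -51.057151794433594), (49.543609619140625, 30.353225708007812), 16.414125442504883) 0.0402345036545646
top 478 ((513.7223510742188, -51.75975036621094), (38.78249740600586, 25.220781326293945), 16.439558029174805)
```

View pics/w1.png

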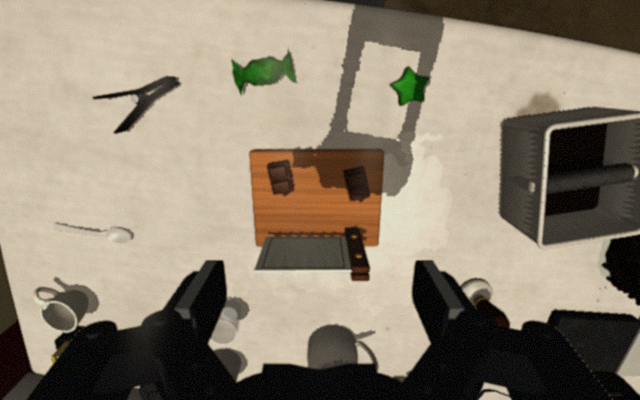

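```bash
python3 - <<'E'
from h import *
mv([.511,.0545,.11],20);mv([.511,.0545,.0245],20)
P=np.load('w1P.npy');x,y,z=P[...,0],P[...,1],P[...,2]
m=(x>.33)&(x<.56)&(y>.22)&(y<.45)&(z>.095)&(z<.107)
print(m.sum(),cv2.minAreaRect((P[m][:,:2]*1000).astype(np.float32)))
m=(x>.55)&(x<.67)&(y>-.1)&(y<.1)&(z>.04)&(z<.128); Q=P[m]
print(m.sum(),np.polyfit(Q[:,1],Q[:,0],1),Q[:,1].min(),Q[Q[:,1]<-.055].round(3)[::3])
E
```

```text
slide [-4.71, 5.01, 18.87] rot [0.001, 0.001, -0.232] rows>= 4.8
slide [-4.7, 5.0, 27.42] rot [0.001, 0.001, -0.232] rows>= 6.8
1907 ((454.59271240234375, 335.171142578125), (159.4849853515625, 146.24864196777344), 15.368610382080078)
3508 [-0.16694105  0.5946575 ] -0.06486059970125474 [[ 0.603 -0.064  0.041]
 [ 0.602 -0.06   0.042]
 [ 0.602 -0.055  0.042]
 [ 0.604 -0.061  0.043]
 [ 0.602 -0.056  0.045]
 [ 0.603 -0.063  0.047]
 [ 0.603 -0.059  0.047]
 [ 0.603 -0.064  0.052]
 [ 0.603 -0.06   0.051]
 [ 0.602 -0.056  0.051]
 [ 0.603 -0.061  0.054]
 [ 0.603 -0.057  0.053]
 [ 0.604 -0.063  0.055]
 [ 0.603 -0.059  0.056]
 [ 0.603 -0.064  0.061]
 [ 0.603 -0.06   0.059]
 [ 0.603 -0.056  0.059]
 [ 0.603 -0.061  0.063]
 [ 0.602 -0.056  0.064]
 [ 0.604 -0.063  0.065]
 [ 0.603 -0.059  0.066]
 [ 0.603 -0.064  0.069]
 [ 0.603 -0.06   0.069]
 [ 0.603 -0.056  0.068]
 [ 0.603 -0.061  0.071]
 [ 0.603 -0.057  0.071]
 [ 0.604 -0.063  0.073]
 [ 0.603 -0.059  0.074]
 [ 0.604 -0.064  0.077]
 [ 0.603 -0.06   0.077]
 [ 0.602 -0.056  0.078]
 [ 0.603 -0.061  0.08 ]
 [ 0.602 -0.057  0.08 ]
 [ 0.603 -0.063  0.08
[... 455 characters left out ...]
01]
 [ 0.604 -0.063  0.103]
 [ 0.603 -0.059  0.104]
 [ 0.603 -0.056  0.103]
 [ 0.603 -0.061  0.107]
 [ 0.603 -0.058  0.105]
 [ 0.603 -0.064  0.109]
 [ 0.603 -0.06   0.109]
 [ 0.603 -0.056  0.108]
 [ 0.603 -0.062  0.111]
 [ 0.603 -0.058  0.111]
 [ 0.603 -0.064  0.113]
 [ 0.604 -0.06   0.112]
 [ 0.603 -0.057  0.112]
 [ 0.604 -0.062  0.115]
 [ 0.603 -0.059  0.115]
 [ 0.602 -0.055  0.116]
 [ 0.603 -0.062  0.118]
 [ 0.603 -0.058  0.118]
 [ 0.604 -0.064  0.119]
 [ 0.604 -0.06   0.119]
 [ 0.603 -0.057  0.12 ]
 [ 0.604 -0.064  0.122]
 [ 0.603 -0.06   0.123]
 [ 0.603 -0.057  0.121]
 [ 0.604 -0.063  0.125]
 [ 0.603 -0.06   0.125]
 [ 0.603 -0.056  0.123]
 [ 0.605 -0.062  0.124]
 [ 0.604 -0.058  0.125]]
```

>>> {"api": "play_rows", "payload": {"slide": [[-1,1,4],[-2,2,7.5],[-3,3,11],[-4,4.2,14.5],[-4.7,5,18],[-4.7,5,21],[-4.7,5,24],[-4.7,5,26.5],[-4.7,5,27.4],[-4.7,5,27.4],[-4.7,5,27.4]], "delta_rot": [[0,0,-0.1],[0,0,-0.2],[0,0,-0.23],[0,0,-0.23],[0,0,-0.23],[0,0,-0.23],[0,0,-0.23],[0,0,-0.23],[0,0,-0.23],[0,0,-0.23],[0,0,-0.23]], "hand": 0.7, "force": 30}}

```text
time: 5.3
tool_pos: [0.511, 0.0555, 0.0252]
tcp_rot: [-0.545, 3.093, 0.002]
wrist_force: [-0.0, -0.1, -0.3]
width: 0.701
```

>>> {"api": "play_rows", "payload": {"slide": [[0,0,0],[0,0,0],[0,0,0],[0,0,0],[0,0,0],[0,0,0]], "delta_rot": [[0,0,0],[0,0,0],[0,0,0],[0,0,0],[0,0,0],[0,0,0]], "hand": 0, "force": 30}}

```text
time: 5.8
tool_pos: [0.5113, 0.0554, 0.0257]
tcp_rot: [-0.544, 3.092, 0.002]
wrist_force: [0.1, -0.0, -0.7]
width: 0.005
```

```bash
python3 - <<'E'
from h import *
st=read_state();p=read_camera('wrist');save(p,'w2');print(st['time'],st['tool_pos'],st['width'])
mv([.511,.0545,.15],20)
# box opening centres
b=np.array([.4535,.336]);y=np.radians(15.1);
for s in (-1,1):
    t=b+s*.0435*np.array([np.cos(y),np.sin(y)]);print(t);mv([*t,.15],15);mv([*t,.07],15)
E
```

```text
5.8 [0.51129983 0.05535737 0.02567128] 0.004547779950496192
slide [0.02, -0.07, -12.45] rot [0.001, 0.002, -0.001] rows>= 3.0
[0.41150194 0.32466805]
slide [0.15, 28.72, -12.43] rot [0.001, 0.002, 0.087] rows>= 7.5
slide [0.17, 28.72, -4.43] rot [0.001, 0.002, 0.087] rows>= 7.0
[0.49549806 0.34733195]
slide [-8.52, 27.99, -12.41] rot [0.001, 0.002, 0.087] rows>= 7.6
slide [-8.5, 27.98, -4.41] rot [0.001, 0.002, 0.087] rows>= 7.1
```

View pics/w2.png

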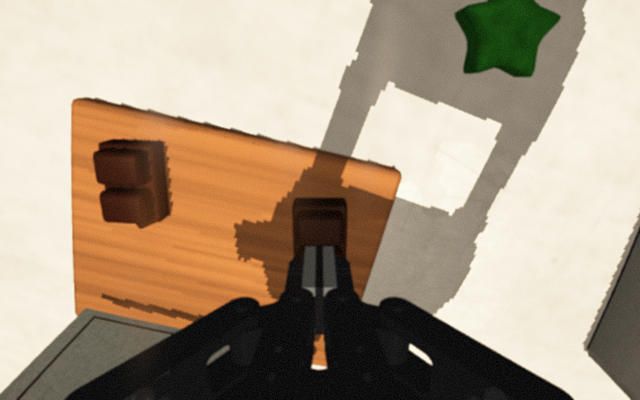

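```bash
python3 - <<'E'
from h import *
st=read_state()
for n in ['wrist','side']:
    p=read_camera(n);P=cloud(p,st);x,y,z=P[...,0],P[...,1],P[...,2]
    if n=='side':
        save(p,'s2');cv2.imwrite('pics/s2c.png',cv2.resize(p['image'][150:300,230:400,::-1],None,fx=4,fy=4))
    for X in np.arange(.46,.56,.006):
        m=(abs(x-X)<.003)&(abs(y-.0545-(X-.511)*.36)<.006)
        print(n,round(X,3),m.sum(),np.nanpercentile(z[m],[10,50,90]).round(4) if m.sum() else '')
E
```

```text
wrist 0.46 208 [-0.0013 -0.0005  0.0005]
wrist 0.466 312 [-0.0011  0.0002  0.0135]
wrist 0.472 234 [0.0135 0.0143 0.0151]
wrist 0.478 219 [0.0136 0.0145 0.0152]
wrist 0.484 217 [0.0137 0.0145 0.0152]
wrist 0.49 452 [0.0141 0.0225 0.0325]
wrist 0.496 1399 [0.0376 0.1211 0.1347]
wrist 0.502 3741 [0.0598 0.1002 0.1334]
wrist 0.508 488 [0.038  0.0886 0.1156]
wrist 0.514 314 [0.088  0.0975 0.1004]
wrist 0.52 303 [0.0881 0.1    0.1058]
wrist 0.526 2 [0.0961 0.0991 0.102 ]
wrist 0.532 0 
wrist 0.538 0 
wrist 0.544 0 
wrist 0.55 0 
wrist 0.556 0 
side 0.46 10 [-0.0023 -0.0003  0.0011]
side 0.466 19 [-0.0028  0.0055  0.0127]
side 0.472 124 [0.189  0.3088 0.3925]
side 0.478 235 [0.1976 0.2904 0.3595]
side 0.484 47 [0.0139 0.3607 0.4292]
side 0.49 55 [0.017  0.3575 0.4331]
side 0.496 61 [0.0373 0.1193 0.4355]
side 0.502 74 [0.0385 0.1    0.4369]
side 0.508 21 [0.0359 0.4368 0.4381]
side 0.514 19 [0.0335 0.4368 0.4379]
side 0.52 12 [0.4353 0.4364 0.437 ]
side 0.526 8 [0.4323 0.4331 0.4349]
side 0.532 4 [0.4283 0.4295 0.4317]
side 0.538 1 [0.4279 0.4279 0.4279]
side 0.544 3 [0.0134 0.0145 0.0149]
side 0.55 1 [0.0115 0.0115 0.0115]
side 0.556 0
```

View pics/s2c.png

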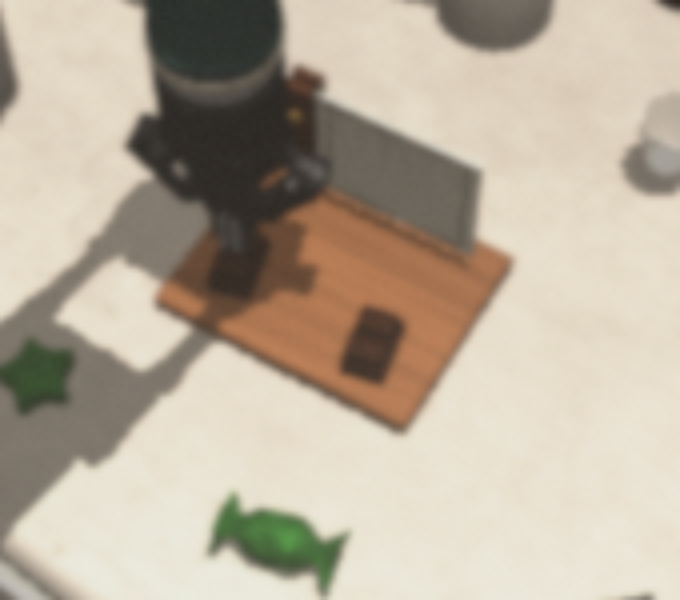

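```bash
python3 - <<'E'
from h import *
st=read_state();p=read_camera('wrist');P=cloud(p,st)
T=R.from_rotvec(st['tcp_rot'])
for v in range(205,290,6):
    print(v,[ (P[v,u].round(3).tolist(), T.inv().apply(P[v,u]-st['tool_pos']).round(3).tolist()) for u in (308,)])
print(proj(p,[st['tool_pos'],st['tool_pos']-[0,0,.008]],st))
cv2.imwrite('pics/w2c.png',cv2.resize(p['image'][180:340,220:420,::-1],None,fx=4,fy=4))
E
```

```text
205 [([0.493, 0.043, 0.027], [0.021, -0.006, -0.002])]
211 [([0.495, 0.044, 0.03], [0.019, -0.006, -0.005])]
217 [([0.495, 0.044, 0.037], [0.019, -0.005, -0.012])]
223 [([0.498, 0.045, 0.039], [0.016, -0.005, -0.014])]
229 [([0.501, 0.046, 0.039], [0.013, -0.005, -0.014])]
235 [([0.505, 0.047, 0.038], [0.009, -0.005, -0.013])]
241 [([0.508, 0.048, 0.038], [0.005, -0.006, -0.013])]
247 [([0.502, 0.047, 0.056], [0.011, -0.005, -0.031])]
253 [([0.502, 0.047, 0.062], [0.011, -0.005, -0.037])]
259 [([0.502, 0.047, 0.067], [0.011, -0.005, -0.042])]
265 [([0.502, 0.047, 0.072], [0.011, -0.004, -0.047])]
271 [([0.503, 0.048, 0.076], [0.011, -0.004, -0.051])]
277 [([0.502, 0.048, 0.081], [0.01, -0.004, -0.055])]
283 [([0.502, 0.048, 0.085], [0.011, -0.004, -0.06])]
289 [([0.503, 0.048, 0.088], [0.01, -0.004, -0.062])]
[[318.58434302 239.33773951]
 [318.58607737 233.31447779]]
```

View pics/w2c.png

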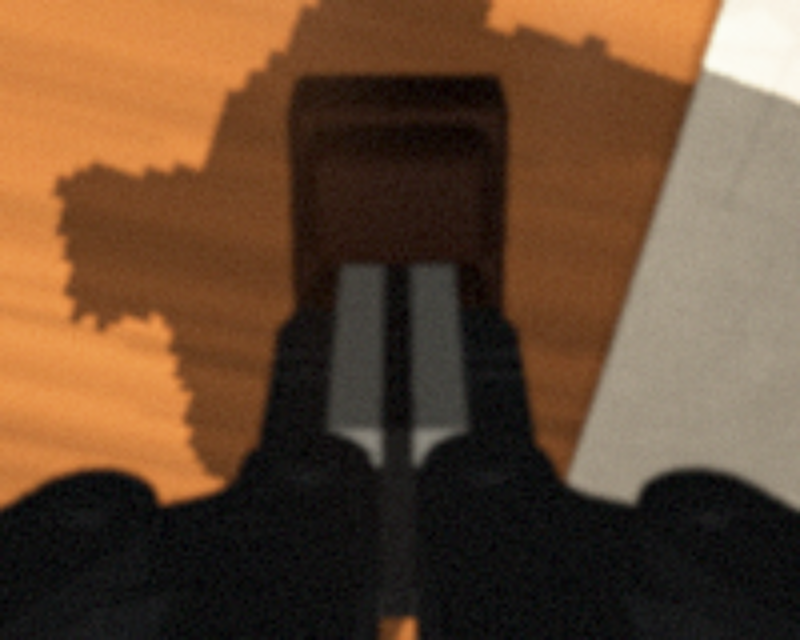

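The picture shows the shut pads ending above the chunk. Pad bottoms are at row 246, at tool z ≈ -31 mm, while the description puts them at +8 mm. So the real fingertips sit about 39 mm higher than stated and the chunk hasn't been touched. I'll check this against the open-finger view before correcting for it.

>>> {"api": "play_rows", "payload": {"slide": [[0,0,0],[0,0,0],[0,0,0],[0,0,0]], "delta_rot": [[0,0,0],[0,0,0],[0,0,0],[0,0,0]], "hand": 0.7}}

```text
time: 6.33
tool_pos: [0.5109, 0.0554, 0.0251]
tcp_rot: [-0.544, 3.093, 0.002]
wrist_force: [1.2, 1.1, 0.3]
width: 0.564
```

```bash
python3 - <<'E'
from h import *
st=read_state();p=read_camera('wrist');P=cloud(p,st);save(p,'w3');print(st['width'])
T=R.from_rotvec(st['tcp_rot']);Q=T.inv().apply((P-st['tool_pos']).reshape(-1,3)).reshape(P.shape)
m=(Q[...,0]>.006)&(Q[...,0]<.016)&(abs(Q[...,1])>.015)&(abs(Q[...,1])<.06)&(Q[...,2]<-.02)
for s in (1,-1):
    k=m&(Q[...,1]*s>0);print(s,np.nanpercentile(Q[k],[0.5,50,99.5],axis=0).round(4))
E
```

```text
0.5641758230822931
1 [[ 0.0061  0.0183 -0.1129]
 [ 0.0115  0.0477 -0.0859]
 [ 0.0159  0.0598 -0.0338]]
-1 [[ 0.0061 -0.0598 -0.113 ]
 [ 0.0115 -0.0473 -0.0862]
 [ 0.0159 -0.0181 -0.0339]]
```

View pics/w3.png

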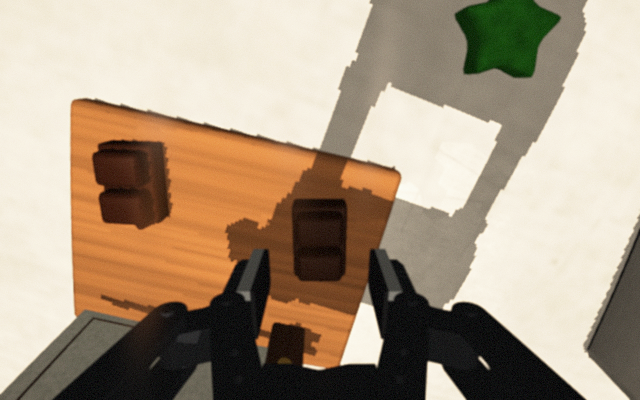

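The open pads end at tool z = -34 mm, which confirms the offset. The chunk sits undisturbed between them at (320,240). I'll refine its centre and descend.

```bash
python3 - <<'E'
from h import *
st=read_state();p=read_camera('wrist');P=cloud(p,st);x,y,z=P[...,0],P[...,1],P[...,2]
for c in ([.511,.055],[.514,-.052]):
    m=(np.hypot(x-c[0],y-c[1])<.034)&(z>.034)&(z<.0415)
    r=cv2.minAreaRect((P[m][:,:2]*1000).astype(np.float32));print(m.sum(),r)
    m=(np.hypot(x-c[0],y-c[1])<.034)&(z>.02)&(z<.0415)
    r=cv2.minAreaRect((P[m][:,:2]*1000).astype(np.float32));print(m.sum(),r)
mv([.511,.0545,-.015],20)
E
```

```text
2917 ((510.68927001953125, 55.45941162109375), (39.120880126953125, 25.13422966003418), 19.881637573242188)
4253 ((513.553466796875, 56.482627868652344), (50.37076950073242, 30.14828872680664), 20.22348976135254)
3279 ((513.968017578125, -50.55111312866211), (38.76970291137695, 25.584558486938477), 17.852500915527344)
5386 ((516.976806640625, -49.78057098388672), (50.335716247558594, 30.78365707397461), 17.330841064453125)
slide [0.03, -0.09, 4.01] rot [0.001, 0.001, -0.001] rows>= 1.0
```

>>> {"api": "play_rows", "payload": {"slide": [[0,0,1.5],[0,0,3],[0,0,4],[0,0,4],[0,0,4]], "delta_rot": [[0,0,0],[0,0,0],[0,0,0],[0,0,0],[0,0,0]]}}

```text
time: 6.85
tool_pos: [0.5111, 0.0555, -0.015]
tcp_rot: [-0.544, 3.093, 0.002]
wrist_force: [-0.7, 0.1, -0.4]
width: 0.701
```

>>> {"api": "play_rows", "payload": {"slide": [[0,0,0],[0,0,0],[0,0,0],[0,0,0],[0,0,0]], "delta_rot": [[0,0,0],[0,0,0],[0,0,0],[0,0,0],[0,0,0]], "hand": 0, "force": 30}}

```text
time: 7.27
tool_pos: [0.5151, 0.0557, -0.0112]
tcp_rot: [-0.543, 3.086, 0.001]
wrist_force: [-2.0, 0.4, 19.0]
width: 0.341
```

```bash
python3 - <<'E'
from h import *
b=np.array([.4535,.336]);y=np.radians(15.1);
for s in (-1,1):
    t=b+s*.0435*np.array([np.cos(y),np.sin(y)]);print(t);mv([*t,.12],15);mv([*t,.04],15)
E
```

```text
[0.41150194 0.32466805]
slide [0.45, 28.81, -13.15] rot [-0.001, 0.008, 0.087] rows>= 7.6
slide [0.52, 28.82, -5.15] rot [-0.001, 0.008, 0.087] rows>= 7.0
[0.49549806 0.34733195]
slide [-8.21, 28.07, -13.08] rot [-0.001, 0.008, 0.087] rows>= 7.7
slide [-8.15, 28.08, -5.08] rot [-0.001, 0.008, 0.087] rows>= 7.1
```

>>> {"api": "play_rows", "payload": {"slide": [[0,0,-3],[0,0,-7],[0,1,-10],[0.1,4,-13],[0.2,8,-13.1],[0.3,12,-13.1],[0.3,16,-13.1],[0.4,20,-13.1],[0.4,24,-13.1],[0.4,27.5,-13.1],[0.4,28.8,-13.1],[0.4,28.8,-13.1]], "delta_rot": [[0,0,0],[0,0,0],[0,0,0],[0,0.008,0.03],[0,0.008,0.06],[0,0.008,0.087],[0,0.008,0.087],[0,0.008,0.087],[0,0.008,0.087],[0,0.008,0.087],[0,0.008,0.087],[0,0.008,0.087]]}}

```text
time: 8.27
tool_pos: [0.4108, 0.3273, 0.1195]
tcp_rot: [0.416, -3.114, 0.0]
wrist_force: [0.5, -0.5, -0.2]
width: 0.343
```

```bash
python3 - <<'E'
from h import *
st=read_state();p=read_camera('wrist');save(p,'w4');print(st['width'])
mv([.4115,.3247,.04],15,st)
E
```

```text
0.3430673147285294
slide [-0.0, -0.27, 7.95] rot [0.0, -0.0, 0.004] rows>= 1.9
```

View pics/w4.png

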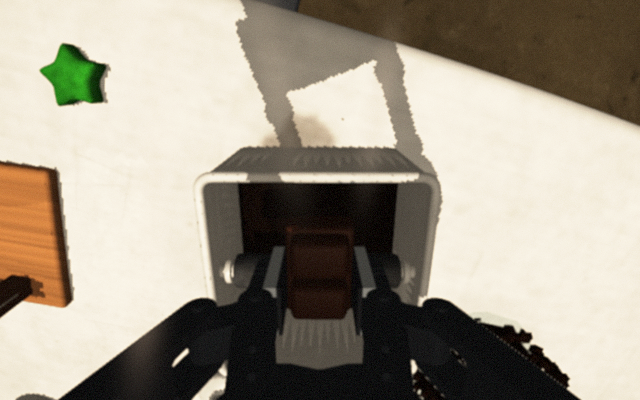

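The chunk is held over the near opening at (320,272), with the box rim around it. Now I'll lower it and release.

>>> {"api": "play_rows", "payload": {"slide": [[0,-0.3,3],[0,-0.3,6.5],[0,-0.3,8],[0,-0.3,8]], "delta_rot": [[0,0,0],[0,0,0],[0,0,0],[0,0,0]]}}

```text
time: 8.65
tool_pos: [0.409, 0.3181, 0.0347]
tcp_rot: [0.411, -3.106, 0.01]
wrist_force: [0.0, -0.6, -1.1]
width: 0.343
```

>>> {"api": "play_rows", "payload": {"slide": [[0,0,0],[0,0,0],[0,0,0],[0,0,-2],[0,0,-5],[0,0,-8]], "delta_rot": [[0,0,0],[0,0,0],[0,0,0],[0,0,0],[0,0,0],[0,0,0]], "hand": 0.65}}

```text
time: 9.15
tool_pos: [0.4097, 0.3184, 0.1163]
tcp_rot: [0.411, -3.106, 0.01]
wrist_force: [0.2, -0.3, 0.5]
width: 0.651
```

```bash
python3 - <<'E'
from h import *
st=read_state();p=read_camera('wrist');save(p,'w5');print(st['width'])
mv([.514,-.051,.06],17.5,st);mv([.514,-.051,-.008],17.5,st)
E
```

```text
0.6513637538887781
slide [-0.52, -38.35, 5.83] rot [-0.005, -0.01, -0.043] rows>= 9.3
slide [-0.59, -38.31, 12.63] rot [-0.005, -0.01, -0.043] rows>= 9.7
```

View pics/w5.png

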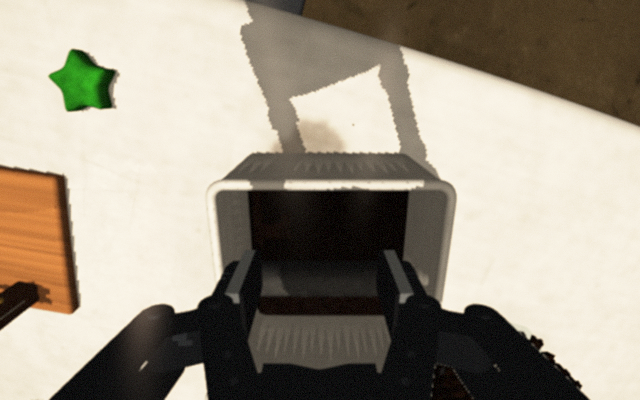

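The pads are empty over the box and the chunk has dropped in, though the floor is too dark to see it. Next is chunk b.

>>> {"api": "play_rows", "payload": {"slide": [[-0.1,-4,0],[-0.1,-8,0],[-0.2,-12,0],[-0.2,-16,0],[-0.3,-20,0],[-0.4,-24,0],[-0.4,-28,1],[-0.5,-32,2],[-0.5,-36,3.5],[-0.5,-38.3,5],[-0.5,-38.3,5.8],[-0.5,-38.3,5.8]], "delta_rot": [[0,0,0],[0,0,0],[0,0,0],[-0.005,-0.01,-0.043],[-0.005,-0.01,-0.043],[-0.005,-0.01,-0.043],[-0.005,-0.01,-0.043],[-0.005,-0.01,-0.043],[-0.005,-0.01,-0.043],[-0.005,-0.01,-0.043],[-0.005,-0.01,-0.043],[-0.005,-0.01,-0.043]]}}

```text
time: 10.2
tool_pos: [0.5181, -0.0482, 0.0657]
tcp_rot: [-0.472, 3.096, 0.009]
wrist_force: [-0.5, 0.2, -0.0]
width: 0.651
```

```bash
python3 - <<'E'
from h import *
st=read_state();p=read_camera('wrist');save(p,'w6');P=cloud(p,st);x,y,z=P[...,0],P[...,1],P[...,2]
c=[.514,-.052]
m=(np.hypot(x-c[0],y-c[1])<.034)&(z>.034)&(z<.0415)
r=cv2.minAreaRect((P[m][:,:2]*1000).astype(np.float32));print(m.sum(),r)
mv([r[0][0]/1000,r[0][1]/1000,-.008],17.5,st)
E
```

```text
2037 ((513.85400390625, -51.593441009521484), (38.974788665771484, 24.89429473876953), 16.8797550201416)
slide [0.59, -0.23, 7.36] rot [0.004, 0.011, -0.003] rows>= 1.8
```

View pics/w6.png

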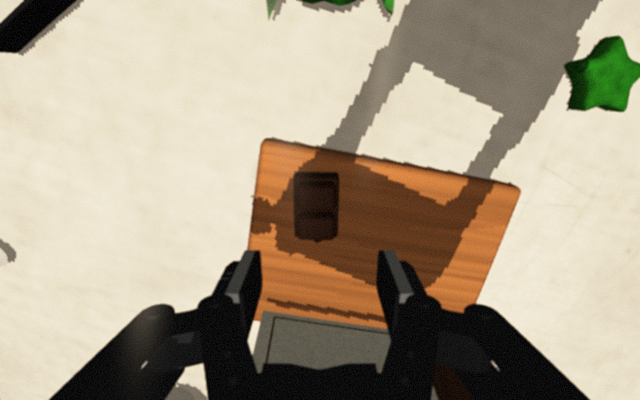

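>>> {"api": "play_rows", "payload": {"slide": [[0.6,-0.2,2],[0.6,-0.2,4.5],[0.6,-0.2,6.5],[0.6,-0.2,7.3],[0.6,-0.2,7.3],[0.6,-0.2,7.3]], "delta_rot": [[0,0.01,0],[0,0.01,0],[0,0.01,0],[0,0.01,0],[0,0.01,0],[0,0.01,0]]}}

```text
time: 10.75
tool_pos: [0.5146, -0.0495, -0.0056]
tcp_rot: [-0.478, 3.103, 0.007]
wrist_force: [0.5, 0.3, 0.1]
width: 0.65
```

>>> {"api": "play_rows", "payload": {"slide": [[0,0,0],[0,0,0],[0,0,0],[0,0,0],[0,0,0]], "delta_rot": [[0,0,0],[0,0,0],[0,0,0],[0,0,0],[0,0,0]], "hand": 0}}

```text
time: 11.17
tool_pos: [0.5166, -0.0494, -0.0035]
tcp_rot: [-0.477, 3.1, 0.006]
wrist_force: [-1.2, 2.1, 6.7]
width: 0.343
```

```bash
python3 - <<'E'
from h import *
mv([.4955,.3473,.12],15);mv([.4955,.3473,.04],15)
E
```

```text
slide [-10.0, 38.51, -12.18] rot [0.003, 0.006, 0.044] rows>= 10.0
slide [-9.95, 38.48, -4.18] rot [0.003, 0.006, 0.044] rows>= 9.6
```

>>> {"api": "play_rows", "payload": {"slide": [[0,0,-3],[0,0,-7],[0,1,-10.5],[-1,4,-12.2],[-2,8,-12.2],[-3,12,-12.2],[-4,16,-12.2],[-5,20,-12.2],[-6,24,-12.2],[-7,28,-12.2],[-8.5,32,-12.2],[-10,36,-12.2]], "delta_rot": [[0,0,0],[0,0,0],[0,0,0],[0,0.006,0.044],[0,0.006,0.044],[0,0.006,0.044],[0,0.006,0.044],[0,0.006,0.044],[0,0.006,0.044],[0,0.006,0.044],[0,0.006,0.044],[0,0.006,0.044]]}}

```text
time: 12.17
tool_pos: [0.5026, 0.3233, 0.1208]
tcp_rot: [-0.41, 3.114, 0.005]
wrist_force: [0.4, -0.7, -0.3]
width: 0.336
```

```bash
python3 - <<'E'
from h import *
print(read_state()['width'])
mv([.4955,.3473,.12],15);mv([.4955,.3473,.04],15)
E
```

```text
0.336038311429941
slide [0.06, 2.5, 0.09] rot [0.003, 0.001, 0.0] rows>= 0.6
slide [0.07, 2.47, 8.09] rot [0.003, 0.001, 0.0] rows>= 2.0
```

>>> {"api": "play_rows", "payload": {"slide": [[0,2.5,0],[0,2.5,1.5],[0,2.5,5],[0,2.5,8],[0,2.5,8],[0,2.5,8]], "delta_rot": [[0,0,0],[0,0,0],[0,0,0],[0,0,0],[0,0,0],[0,0,0]]}}

```text
time: 12.67
tool_pos: [0.4942, 0.3465, 0.0392]
tcp_rot: [0.409, -3.111, -0.002]
wrist_force: [-0.4, 0.1, -0.5]
width: 0.337
```

>>> {"api": "play_rows", "payload": {"slide": [[0,0,0],[0,0,0],[0,0,0],[0,0,-2],[0,0,-5],[0,0,-9],[0,0,-13],[0,0,-16]], "delta_rot": [[0,0,0],[0,0,0],[0,0,0],[0,0,0],[0,0,0],[0,0,0],[0,0,0],[0,0,0]], "hand": 0.65}}

```text
time: 13.33
tool_pos: [0.4965, 0.3472, 0.2049]
tcp_rot: [-0.409, 3.113, 0.006]
wrist_force: [1.7, 0.1, 0.2]
width: 0.648
```

```bash
python3 - <<'E'
from h import *
st=read_state();p=read_camera('wrist');print(st['width'])
g=np.clip((p['image'][:,:,::-1]/255.)**.4*255,0,255).astype(np.uint8);cv2.imwrite('pics/w7.png',g)
P=cloud(p,st);x,y,z=P[...,0],P[...,1],P[...,2]
c,s=np.cos(np.radians(15.1)),np.sin(np.radians(15.1));bx=(x-.4535)*c+(y-.336)*s;by=-(x-.4535)*s+(y-.336)*c
m=(abs(bx)<.07)&(abs(by)<.065)&(z<.06)
m1=m&(z>.02);print(m.sum(),m1.sum())
for k in (m1&(bx<0),m1&(bx>0)):
  print(k.sum(), np.nanmedian(bx[k]),np.nanmedian(by[k]),np.nanmedian(z[k]) if k.sum() else 0)
E
```

```text
0.6477188691466236
13714 13714
8549 -0.03895213078677808 0.0006383539874765323 0.03374202392540815
5165 0.0447338454406264 0.0005206671119111599 0.03373909474052439
```

View pics/w7.png

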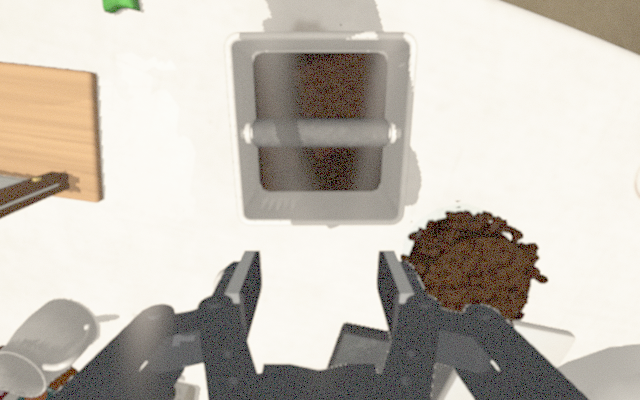

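The brightened picture shows the box holding brown grounds either side of the bar at (320,132). The chunks aren't distinguishable against them, but nothing lies outside the box. Next is the clip.

```bash
python3 - <<'E'
from h import *
mv([.45,-.28,.2],-59)
E
```

```text
slide [21.08, -59.51, 0.55] rot [0.014, 0.006, 1.291] rows>= 15.1
```

>>> {"api": "play_rows", "payload": {"slide": [[1,-3.8,0.3],[2,-7.6,0.3],[3,-11.4,0.3],[4,-15.2,0.3],[5.5,-19,0.3],[7,-22.8,0.3],[8.5,-26.6,0.3],[10,-30.4,0.3],[12,-34,0.3],[14,-37.5,0.3],[16,-41,0.3],[17.5,-44.5,0.3]], "delta_rot": [[0,0,0.1],[0,0,0.2],[0,0,0.3],[0,0,0.4],[0,0,0.5],[0,0,0.6],[0,0,0.7],[0,0,0.8],[0,0,0.9],[0,0,1.0],[0,0,1.1],[0,0,1.2]], "hand": 0.85}}

```text
time: 14.38
tool_pos: [0.445, -0.1279, 0.2056]
tcp_rot: [1.425, 2.791, 0.021]
wrist_force: [0.7, 0.4, -0.3]
width: 0.853
```

```bash
python3 - <<'E'
from h import *
mv([.45,-.28,.2],-59)
E
```

```text
slide [-12.61, -8.53, 0.43] rot [0.016, 0.0, 0.086] rows>= 3.7
```

>>> {"api": "play_rows", "payload": {"slide": [[-3.3,-2.2,0.3],[-6.6,-4.4,0.3],[-9.9,-6.6,0.3],[-12.6,-8.5,0.4],[-12.6,-8.5,0.4],[-12.6,-8.5,0.4]], "delta_rot": [[0.016,0,0.086],[0.016,0,0.086],[0.016,0,0.086],[0.016,0,0.086],[0.016,0,0.086],[0.016,0,0.086]]}}

```text
time: 14.88
tool_pos: [0.4501, -0.2816, 0.2014]
tcp_rot: [1.551, 2.73, -0.0]
wrist_force: [0.3, 0.1, -0.6]
width: 0.851
```

```bash
python3 - <<'E'
from h import *
st=read_state();p=read_camera('wrist');save(p,'w8');P=cloud(p,st);np.save('w8P.npy',P);np.save('w8I.npy',p['image'])
print(st['q'].round(2),st['tool_pos'])
for t,zz in (('clip',0),('clip_handles',.015)):
    for d in landmark_of(t,p)[:2]: print(t,d['at'],atz(p,d['at'],zz,st),d['conf'])
x,y,z=P[...,0],P[...,1],P[...,2]
m=(x>.36)&(x<.54)&(y<-.18)&(y>-.36)&(z>.02)&(z<.045)
print(m.sum(),cv2.minAreaRect((P[m][:,:2]*1000).astype(np.float32)),np.nanmedian(z[m]))
E
```

```text
[-0.61 -0.01  1.92 -0.    1.23 -1.14] [ 0.45014028 -0.28159927  0.20140471]
clip [315.4, 129.1] [[ 0.42830052 -0.25135712  0.        ]] 0.56
982 ((426.01031494140625, -249.13467407226562), (52.76962661743164, 104.40015411376953), 32.1015625) 0.028973914671499984
```

View pics/w8.png

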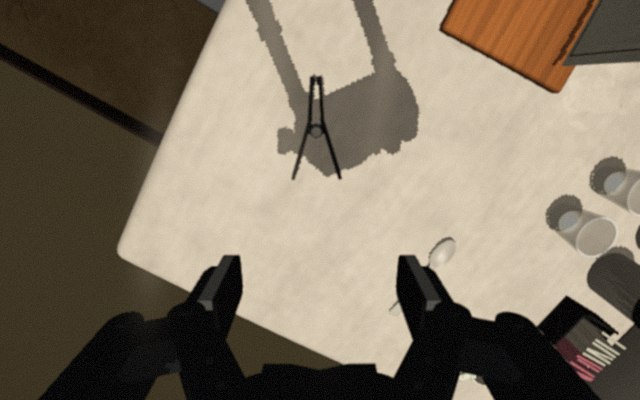

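The clip is at the upper middle: jaw tips (316,77), pin (316,130), handle ends (293,180) and (340,180). It is nearly aligned with the tool.

```bash
python3 - <<'E'
from h import *
st=read_state()
P=np.load('w8P.npy');x,y,z=P[...,0],P[...,1],P[...,2]
m=(x>.36)&(x<.54)&(y<-.18)&(y>-.36)&(z>.024)&(z<.04)
Q=P[m][:,:2]
class D(dict):pass
p=read_camera('wrist')
a=atz(p,[[316,77],[316,130],[293,180],[340.5,180]],.03,st);print(a.round(4))
o=a[1,:2]
th=np.radians(121.5)
u=np.array([np.cos(th),np.sin(th)]);v=np.array([-u[1],u[0]])
s=(Q-o)@u;t=(Q-o)@v
for lo in range(-65,65,8):
    k=(s*1000>=lo)&(s*1000<lo+8)
    if k.sum(): print(lo+4,k.sum(),(t[k].min()*1000).round(1),(t[k].max()*1000).round(1),(np.median(t[k])*1000).round(1))
print(s.min(),s.max())
E
```

```text
[[ 0.401  -0.2016  0.03  ]
 [ 0.4274 -0.2457  0.03  ]
 [ 0.4335 -0.3038  0.03  ]
 [ 0.477  -0.2776  0.03  ]]
-53 37 -23.9 28.9 -20.4
-45 62 -22.6 27.6 22.6
-37 60 -20.4 25.2 -15.6
-29 64 -18.4 22.9 17.4
-21 60 -15.1 19.4 -9.9
-13 69 -13.1 17.1 2.4
-5 164 -10.0 14.8 2.3
3 92 -8.0 12.5 1.8
11 59 -6.0 10.3 -2.9
19 55 -5.1 9.1 5.9
27 68 -5.2 8.9 1.9
35 57 -4.3 8.8 -1.2
43 76 -4.3 7.6 0.6
51 38 -3.4 7.5 2.0
-0.05466054738492009 0.04995908166431153
```

```bash
python3 - <<'E'
from h import *
mv([.4447,-.2785,.03],-58.7);mv([.4447,-.2785,-.022],-58.7)
E
```

```text
slide [0.3, -0.48, 17.08] rot [0.0, 0.0, -0.004] rows>= 4.1
slide [0.3, -0.48, 22.28] rot [0.0, 0.0, -0.004] rows>= 5.3
```

>>> {"api": "play_rows", "payload": {"slide": [[0.1,-0.2,4],[0.3,-0.5,8],[0.3,-0.5,12],[0.3,-0.5,15],[0.3,-0.5,17],[0.3,-0.5,17],[0.3,-0.5,17]], "delta_rot": [[0,0,0],[0,0,0],[0,0,0],[0,0,0],[0,0,0],[0,0,0],[0,0,0]]}}

```text
time: 15.67
tool_pos: [0.4438, -0.2769, 0.0301]
tcp_rot: [-1.542, -2.735, -0.001]
wrist_force: [1.0, -0.1, -0.1]
width: 0.852
```

```bash
python3 - <<'E'
from h import *
st=read_state();p=read_camera('wrist');save(p,'w9');mv([.4447,-.2785,-.022],-58.7,st)
P=cloud(p,st);T=R.from_rotvec(st['tcp_rot']);Q=T.inv().apply((P-st['tool_pos']).reshape(-1,3)).reshape(P.shape)
z=P[...,2];m=(z>.022)&(z<.036)&(abs(Q[...,1])<.033)&(Q[...,0]<.14)&(Q[...,0]>-.03)
for s in np.arange(-.02,.12,.008):
    k=m&(abs(Q[...,0]-s)<.004)
    if k.sum()>3: print(round(s,3),k.sum(),(Q[k][:,1].min()*1e3).round(1),(Q[k][:,1].max()*1e3).round(1))
print(Q[m][:,0].min(),Q[m][:,0].max())
E
```

```text
slide [-0.2, -0.01, 5.21] rot [-0.001, -0.002, -0.002] rows>= 1.3
-0.02 71 -26.2 27.2
-0.012 180 -25.8 26.2
-0.004 200 -23.9 24.4
0.004 200 -21.3 21.5
0.012 214 -19.0 19.1
0.02 211 -16.2 16.4
0.028 470 -13.8 14.0
0.036 474 -11.5 11.2
0.044 227 -8.6 9.1
0.052 218 -8.0 7.7
0.06 223 -7.4 7.0
0.068 239 -6.8 7.0
0.076 281 -6.2 6.4
0.084 226 -5.6 5.8
-0.01991903363093307 0.08539270193136408
```

View pics/w9.png

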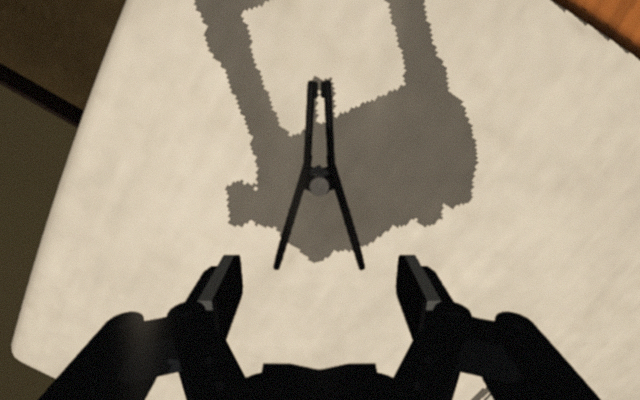

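The clip is centred between the pads, with handle ends at (277,268) and (362,268). Descending.

>>> {"api": "play_rows", "payload": {"slide": [[-0.2,0,2],[-0.2,0,4],[-0.2,0,5.2],[-0.2,0,5.2],[-0.2,0,5.2]], "delta_rot": [[0,0,0],[0,0,0],[0,0,0],[0,0,0],[0,0,0]]}}

```text
time: 16.13
tool_pos: [0.4469, -0.28, -0.0194]
tcp_rot: [1.542, 2.735, -0.0]
wrist_force: [0.5, 0.2, 0.7]
width: 0.847
```

>>> {"api": "play_rows", "payload": {"slide": [[0,0,0],[0,0,0],[0,0,0],[0,0,-0.1],[0,0,-0.2],[0,0,-0.2],[0,0,-0.2],[0,0,-0.2]], "delta_rot": [[0,0,0],[0,0,0],[0,0,0],[0,0,0],[0,0,0],[0,0,0],[0,0,0],[0,0,0]], "hand": 0, "force": 30}}

```text
time: 16.8
tool_pos: [0.4488, -0.2814, -0.0153]
tcp_rot: [1.54, 2.731, -0.001]
wrist_force: [-0.0, -0.4, 8.0]
width: 0.245
```

```bash
python3 - <<'E'
from h import *
st=read_state();p=read_camera('wrist');save(p,'w10');print(st['width'],st['tool_pos'],st['wrist_force'])
E
```

```text
0.24500575683409612 [ 0.44879499 -0.28135778 -0.01528243] [-0.03718709 -0.43725937  7.95560773]
```

View pics/w10.png

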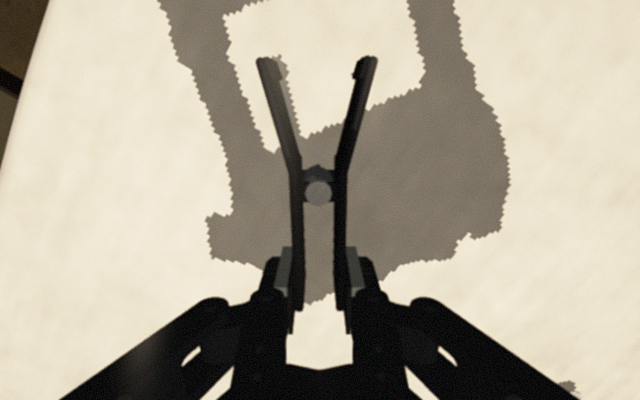

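The clip is held wide open, with jaw tips at (262,60) and (372,60). I'll lift it and measure it in the tool frame.

>>> {"api": "play_rows", "payload": {"slide": [[0,0,-1],[0,0,-3],[0,0,-6],[0,0,-9],[0,0,-10],[0,0,-10],[0,0,-10]], "delta_rot": [[0,0,0],[0,0,0],[0,0,0],[0,0,0],[0,0,0],[0,0,0],[0,0,0]], "force": 40}}

```text
time: 17.43
tool_pos: [0.4483, -0.2811, 0.085]
tcp_rot: [1.54, 2.73, -0.001]
wrist_force: [0.2, -0.3, -1.8]
width: 0.238
```

```bash
python3 - <<'E'
from h import *
st=read_state();p=read_camera('wrist');save(p,'w11');print(st['width'],st['tool_pos'],st['wrist_force'])
P=cloud(p,st);T=R.from_rotvec(st['tcp_rot']);Q=T.inv().apply((P-st['tool_pos']).reshape(-1,3)).reshape(P.shape)
z=Q[...,2];print('tcp z',st['tool_pos'][2])
m=(P[...,2]>.06)&(abs(Q[...,1])<.04)&(Q[...,0]<.14)&(Q[...,0]>.012)
for s in np.arange(.016,.11,.006):
    k=m&(abs(Q[...,0]-s)<.003)
    for sg in (1,-1):
        kk=k&(Q[...,1]*sg>0)
        if kk.sum()>3: print(round(s,3),kk.sum(),(np.percentile(Q[kk][:,1],[2,50,98])*1e3).round(1),'z',np.percentile(z[kk],[5,50,95]).round(4))
print(Q[m][:,0].max())
E
```

```text
0.2379680226872914 [ 0.44834812 -0.28105528  0.08501511] [ 0.24523572 -0.31826029 -1.81782549]
tcp z 0.08501511040115513
0.016 4070 [ 8.5 15.5 36.1] z [-0.1144 -0.1038 -0.0701]
0.016 4061 [-35.6 -15.   -8.1] z [-0.1142 -0.1038 -0.0699]
0.022 169 [ 7.2  8.6 11.2] z [-0.0451 -0.0438 -0.0194]
0.022 166 [-11.3  -8.8  -7.4] z [-0.0453 -0.0439 -0.0264]
0.028 167 [ 7.1  8.6 11.1] z [-0.0452 -0.0438 -0.0207]
0.028 171 [-11.3  -8.7  -7.5] z [-0.0452 -0.044  -0.0233]
0.034 170 [ 3.9  8.8 10.9] z [-0.0451 -0.044  -0.0351]
0.034 166 [-11.5  -9.1  -1.4] z [-0.0451 -0.0441 -0.0378]
0.04 383 [ 0.3  6.  11.1] z [-0.0446 -0.0426 -0.0403]
0.04 415 [-11.5  -6.2  -0.1] z [-0.0449 -0.0426 -0.0403]
0.046 512 [ 0.3  5.1 10.9] z [-0.0448 -0.0411 -0.0209]
0.046 601 [-11.4  -5.1  -0.1] z [-0.0447 -0.0407 -0.0209]
0.052 251 [ 7.1  8.5 11.5] z [-0.0451 -0.0436 -0.0212]
0.052 253 [-12.4  -9.4  -7.9] z [-0.0451 -0.0435 -0.0196]
0.058 251 [ 8.7 10.1 13.1] z [-0.045  -0.0436 -0.0211]
0.058 256 [-14.1 -11.1  -9.7] z [-0.0452 -0.0437 -0.0207]
0.064 262 [10.2 11.5 14.4] z [-0.0452 -0.0436 -0.0204]
0.064 246 [-15.3 -12.4 -11.3] z [-0.0453 -0.0437 -0.0206]
0.07 278 [11.6 12.9 16.1] z [-0.0453 -0.0436 -0.0205]
0.07 284 [-16.9 -13.9 -12.5] z [-0.0453 -0.0438 -0.0201]
0.076 289 [13.  14.4 17.5] z [-0.0451 -0.0434 -0.0207]
0.076 293 [-18.6 -15.5 -14.1] z [-0.0454 -0.0436 -0.0201]
0.082 294 [14.5 15.8 18.9] z [-0.0452 -0.0434 -0.0208]
0.082 303 [-20.2 -17.  -15.7] z [-0.0453 -0.0435 -0.0201]
0.088 379 [14.5 16.7 20.5] z [-0.0451 -0.0434 -0.0222]
0.088 385 [-21.7 -17.9 -15.7] z [-0.0452 -0.0437 -0.0222]
0.094 103 [15.9 17.3 20.7] z [-0.0448 -0.0432 -0.0236]
0.094 80 [-21.6 -18.5 -17.4] z [-0.0451 -0.0433 -0.0217]
0.0930503805917643
```

View pics/w11.png

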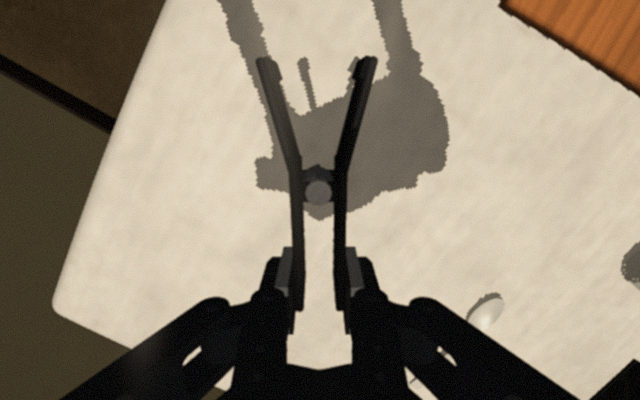

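The clip is level and still wide open (jaw tips at (262,60) and (375,60)). Its top is at tool z = -45 mm, so its mid-height is at about -30, and its centreline is within 0.6 mm. I'll check the room near the card.

```bash
python3 - <<'E'
from h import *
for n in ['top','side']:
    P=np.load(n+'_P.npy');x,y,z=P[...,0],P[...,1],P[...,2]
    m=(x>.62)&(x<.9)&(y>-.4)&(y<-.08)&(z>.03)
    print(n,m.sum(),[(round(a,2),round(b,2),round(np.nanmax(z[m&(abs(x-a)<.02)&(abs(y-b)<.02)]),3)) for a in np.arange(.64,.9,.04) for b in np.arange(-.38,-.08,.04) if (m&(abs(x-a)<.02)&(abs(y-b)<.02)).sum()>2])
mv([.623,-.2255,.0475],-83.3)
E
```

```text
top 1755 [(np.float64(0.72), np.float64(-0.22), np.float64(0.064)), (np.float64(0.72), np.float64(-0.18), np.float64(0.07)), (np.float64(0.72), np.float64(-0.14), np.float64(0.07)), (np.float64(0.72), np.float64(-0.1), np.float64(0.068)), (np.float64(0.76), np.float64(-0.38), np.float64(0.056)), (np.float64(0.76), np.float64(-0.34), np.float64(0.056)), (np.float64(0.76), np.float64(-0.22), np.float64(0.072)), (np.float64(0.76), np.float64(-0.18), np.float64(0.071)), (np.float64(0.76), np.float64(-0.14), np.float64(0.071)), (np.float64(0.76), np.float64(-0.1), np.float64(0.067)), (np.float64(0.8), np.float64(-0.38), np.float64(0.054)), (np.float64(0.8), np.float64(-0.14), np.float64(0.062)), (np.float64(0.8), np.float64(-0.1), np.float64(0.061)), (np.float64(0.84), np.float64(-0.38), np.float64(0.074)), (np.float64(0.84), np.float64(-0.34), np.float64(0.076)), (np.float64(0.84), np.float64(-0.3), np.float64(0.075)), (np.float64(0.84), np.float64(-0.26), np.float64(0.06)), (np.float64(0.84), np.float64(-0.22), np.float64(0.11)), (np.float64(0.84), np.float64(-0.18), np.float64(0.11)), 
[... 1560 characters left out ...]
)), (np.float64(0.84), np.float64(-0.18), np.float64(0.103)), (np.float64(0.84), np.float64(-0.14), np.float64(0.101)), (np.float64(0.84), np.float64(-0.1), np.float64(0.1)), (np.float64(0.88), np.float64(-0.38), np.float64(0.068)), (np.float64(0.88), np.float64(-0.34), np.float64(0.069)), (np.float64(0.88), np.float64(-0.3), np.float64(0.069)), (np.float64(0.88), np.float64(-0.26), np.float64(0.092)), (np.float64(0.88), np.float64(-0.22), np.float64(0.103)), (np.float64(0.88), np.float64(-0.18), np.float64(0.102)), (np.float64(0.88), np.float64(-0.14), np.float64(0.104)), (np.float64(0.88), np.float64(-0.1), np.float64(0.102))]
slide [-4.38, 17.86, 3.66] rot [0.003, 0.004, 0.427] rows>= 4.5
```

>>> {"api": "play_rows", "payload": {"slide": [[-0.7,3,0],[-1.4,6,0],[-2.2,9,0],[-3,12,0],[-3.7,15,1],[-4.4,17.9,2],[-4.4,17.9,3.6],[-4.4,17.9,3.6],[-4.4,17.9,3.6],[-4.4,17.9,3.6]], "delta_rot": [[0,0,0.08],[0,0,0.16],[0,0,0.24],[0,0,0.32],[0,0,0.4],[0,0.004,0.427],[0,0.004,0.427],[0,0.004,0.427],[0,0.004,0.427],[0,0.004,0.427]]}}

```text
time: 18.32
tool_pos: [0.6215, -0.2252, 0.0464]
tcp_rot: [-2.087, -2.345, -0.002]
wrist_force: [-0.8, -0.2, -0.7]
width: 0.246
```

```bash
python3 - <<'E'
from h import *
st=read_state();p=read_camera('wrist');save(p,'w12');print(st['width'],st['tool_pos'],st['wrist_force'])
P=cloud(p,st);T=R.from_rotvec(st['tcp_rot']);Q=T.inv().apply((P-st['tool_pos']).reshape(-1,3)).reshape(P.shape)
x,y,z=P[...,0],P[...,1],P[...,2]
def card(n,P):
    x,y,z=P[...,0],P[...,1],P[...,2]
    m=(x>.57)&(x<.64)&(y>-.085)&(y<.028)&(z>.05)&(z<.13)
    q=P[m]
    if len(q)<30: print(n,'few',len(q));return
    c=np.polyfit(q[:,1],q[:,0],1);r=q[:,0]-np.polyval(c,q[:,1]);q=q[abs(r)<.005];c=np.polyfit(q[:,1],q[:,0],1)
    print(n,len(q),c,'yaw',np.degrees(np.arctan(-c[0])),'ymin',np.percentile(q[:,1],[0,1]),'x at -.07',np.polyval(c,-.07),'resid',(q[:,0]-np.polyval(c,q[:,1])).std(),'z',q[:,2].min(),q[:,2].max())
card('wrist now',P);card('w1',np.load('w1P.npy'));card('top',np.load('top_P.npy'));card('side',np.load('side_P.npy'))
for d in landmark_of('card_edge',p)[:2]: print(d['at'],atz(p,d['at'],.0775,st),d['conf'])
np.save('w12P.npy',P)
E
```

```text
0.24614164263057972 [ 0.6214634  -0.22516251  0.04638538] [-0.75636391 -0.19683762 -0.74604184]
wrist now few 0
w1 2167 [-0.12018581  0.59578399] yaw 6.853268201930906 ymin [-0.0648606  -0.06371146] x at -.07 0.6041969935845886 resid 0.0005215870195946896 z 0.05026282268056037 0.12609161176260975
top 122 [-0.11884366  0.59475416] yaw 6.777451862545351 ymin [-0.06686655 -0.06629925] x at -.07 0.6030732133233901 resid 0.000838136184117152 z 0.05156654576788822 0.12986807425014701
side 631 [-0.11961357  0.59465462] yaw 6.820945738006104 ymin [-0.06695004 -0.06625585] x at -.07 0.603027568683688 resid 0.0011268810287179418 z 0.05012038223836712 0.1273055103272459
```

View pics/w12.png

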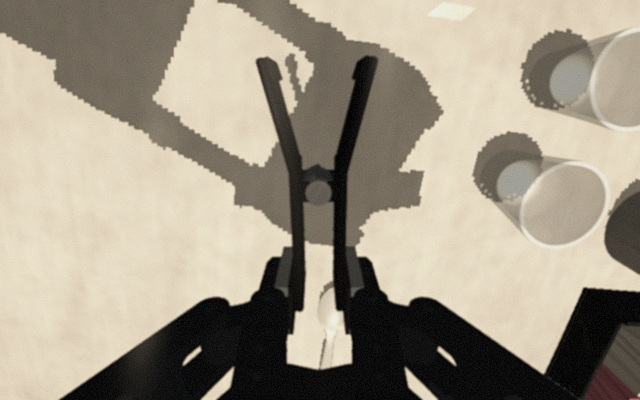

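The jaws are open over bare worktop and the card isn't in view yet. Card fits from three cameras agree: yaw 6.8°, edge at about (0.605, -0.067). I'll slide in partway and look again.

```bash
python3 - <<'E'
from h import *
mv([.6188,-.1825,.0475],-83.2);mv([.6136,-.1365,.0475],-83.2)
E
```

```text
slide [4.36, 0.12, 0.09] rot [0.002, -0.001, -0.003] rows>= 1.0
slide [8.99, 0.13, 0.09] rot [0.002, -0.001, -0.003] rows>= 2.2
```

>>> {"api": "play_rows", "payload": {"slide": [[1.5,0.1,0],[3,0.1,0],[4.2,0.1,0],[4.2,0.1,0]], "delta_rot": [[0,0,0],[0,0,0],[0,0,0],[0,0,0]]}}

```text
time: 18.75
tool_pos: [0.6181, -0.181, 0.0488]
tcp_rot: [-2.087, -2.348, -0.005]
wrist_force: [-0.9, 0.0, -1.1]
width: 0.242
```

```bash
cat > chk.py <<'E'
from h import *
import sys
n=sys.argv[1]
st=read_state();p=read_camera('wrist');save(p,n);print(st['width'],st['tool_pos'],st['wrist_force'])
P=cloud(p,st);T=R.from_rotvec(st['tcp_rot']);Q=T.inv().apply((P-st['tool_pos']).reshape(-1,3)).reshape(P.shape)
m=(P[...,2]>.11)&(P[...,2]<.14)&(Q[...,0]>.05)&(abs(Q[...,1])<.05)&(p['image'].mean(2)>0)
q=Q[m]
if len(q): 
    print('card top tool x min',np.percentile(q[:,0],[0,2]),'y at its edge',np.percentile(q[q[:,0]<q[:,0].min()+.008][:,1],[5,50,95]),'z',np.median(P[m][:,2]))
s=read_camera('side');save(s,n+'s');cv2.imwrite('pics/'+n+'sc.png',cv2.resize(s['image'][130:290,270:470,::-1],None,fx=4,fy=4,interpolation=2))
E
python3 chk.py w13
```

```text
0.2416410412145144 [ 0.61806565 -0.18097269  0.04876006] [-0.94656937  0.00767188 -1.07688427]
```

View pics/w13.png

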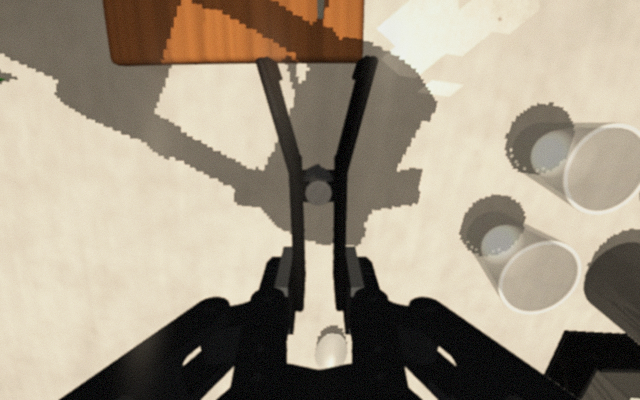

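View pics/w13sc.png

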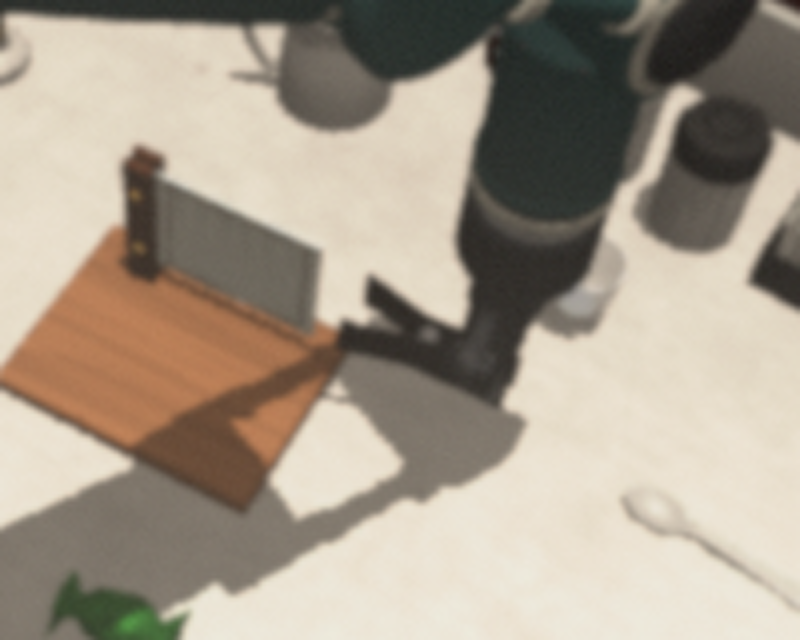

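The board is clear of chunks. The card foot, at (320,10), is centred between the jaws, whose tips are at (265,62) and (372,62). The side view shows the jaws open just right of the card edge. Sliding in.

```bash
python3 - <<'E'
from h import *
mv([.6136,-.1365,.0475],-83.2)
E
```

```text
slide [4.68, 0.03, 0.14] rot [0.003, -0.001, -0.001] rows>= 1.1
```

>>> {"api": "play_rows", "payload": {"slide": [[0.8,0,0.1],[1.6,0,0.1],[2.4,0,0.1],[3.2,0,0.1],[4,0,0.1],[4.5,0,0.1],[4.6,0,0.1],[4.6,0,0.1]], "delta_rot": [[0,0,0],[0,0,0],[0,0,0],[0,0,0],[0,0,0],[0,0,0],[0,0,0],[0,0,0]]}}

```text
time: 19.52
tool_pos: [0.6134, -0.1368, 0.0478]
tcp_rot: [2.085, 2.348, 0.004]
wrist_force: [-1.0, -0.3, -1.4]
width: 0.241
```

```bash
python3 chk.py w14
```

```text
0.2414848171647819 [ 0.61336276 -0.13680351  0.04784763] [-1.02151119 -0.28894027 -1.43131743]
card top tool x min [0.07197289 0.07280733] y at its edge [-0.00116036  0.00019117  0.00178822] z 0.12433775111331663
```

View pics/w14.png

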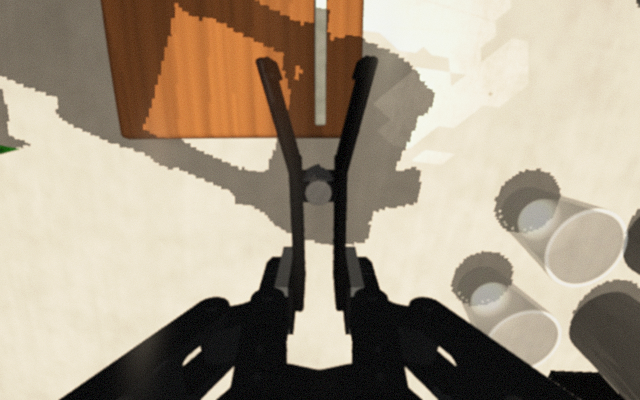

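View pics/w14sc.png

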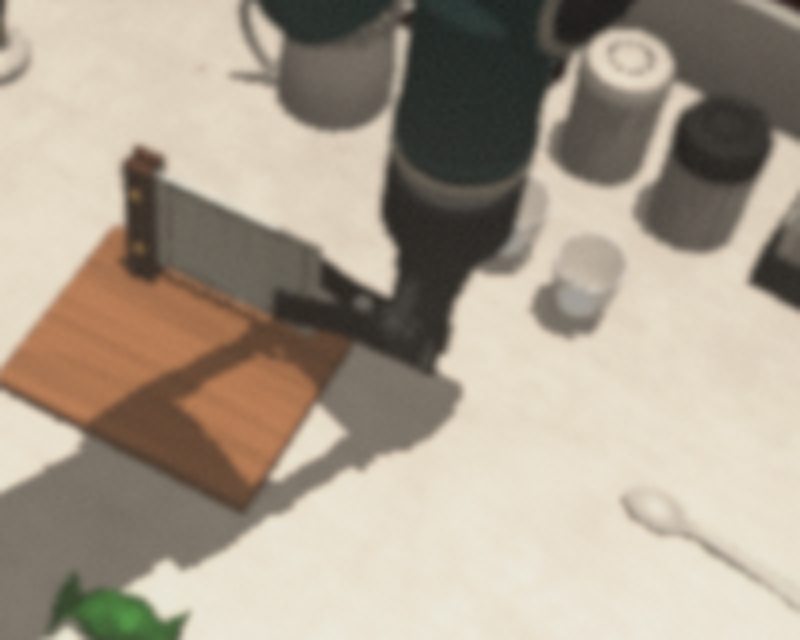

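The card edge, at (320,125), sits between the jaws about 23 mm behind the tips and centred to under 1 mm. The side view shows one jaw on each side of the card. One last check of the clip's level and the rest of the scene before handing in.

```bash
python3 - <<'E'
from h import *
st=read_state();p=read_camera('wrist');P=cloud(p,st);T=R.from_rotvec(st['tcp_rot']);Q=T.inv().apply((P-st['tool_pos']).reshape(-1,3)).reshape(P.shape)
for s in (.03,.058,.07,.082,.09):
    for g in (1,-1):
        k=(abs(Q[...,0]-s)<.003)&(Q[...,1]*g>.006)&(Q[...,1]*g<.025)&(P[...,2]>.06)
        print(s,g,k.sum(),(np.percentile(Q[k][:,1],[2,98])*1e3).round(1),'top z',np.percentile(P[k][:,2],95).round(4))
t=read_camera('top');cv2.imwrite('pics/t15.png',cv2.resize(t['image'][140:300,180:460,::-1],None,fx=2.85,fy=2.85,interpolation=2))
print(st['width'],st['time'])
E
```

```text
0.03 1 165 [ 7.1 10.9] top z 0.0929
0.03 -1 172 [-11.6  -7.6] top z 0.0931
0.058 1 258 [ 8.6 13.2] top z 0.0931
0.058 -1 258 [-14.2  -9.8] top z 0.0931
0.07 1 278 [11.5 16. ] top z 0.0931
0.07 -1 283 [-17.  -12.5] top z 0.0931
0.082 1 303 [14.5 18.9] top z 0.0931
0.082 -1 307 [-20.3 -15.7] top z 0.0932
0.09 1 351 [14.7 20.6] top z 0.0931
0.09 -1 337 [-21.9 -16.2] top z 0.0931
0.24409684807265714 19.6167
```

View pics/t15.png

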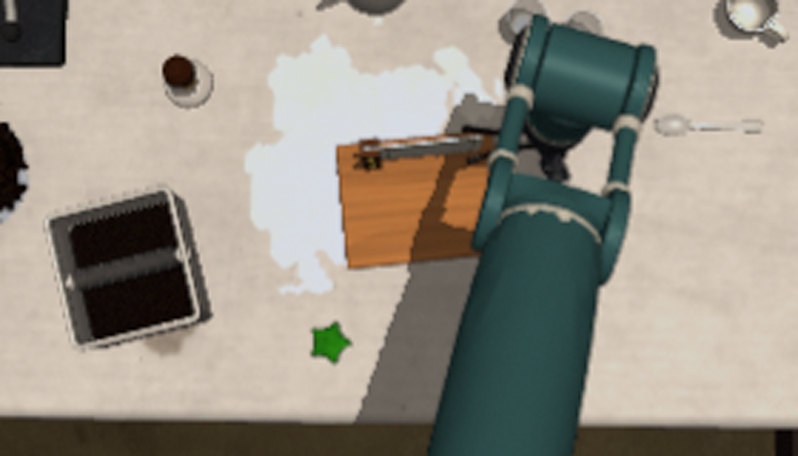

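The top view shows the board clear and the bystanders where they were: tamper (188,80), star (330,342) and spoon (710,125). The arm hides the twist sweet here, but the side view showed it in place. The clip is level, with its top at 93 mm all along and its middle at about 78 mm. Handing in.

```bash
python3 -c "
from workcell import *
print(finish_job())"
```

```text
the job is handed in; nothing more can be done
None
```

I handed the job in at about 19.6 s, with both chunks dropped into the knock box and the clip held open around the card's free edge.

**Chunks:** Each was released inside the rim, one in each opening. The board was clear in the last pictures. I could not see the chunks in the box, because they look the same as the brown grounds on its floor.

**Clip:** It is gripped by the handles at 40 N.
- **Level and height:** Its top is at 93 mm all along, so its middle is about 78 mm above the worktop.
- **Around the edge:** The card edge is about 23 mm inside the jaw tips and centred to under 1 mm, with roughly 10 mm free on each side. The force reading shows no contact.

**What disagreed:**
- **Fingertips:** They sit about 39 mm further back than described. My first close on chunk A shut above it without touching it, so I measured the offset with the wrist camera and corrected for it.
- **Chunk A grasp:** The second close pressed down with about 19 N, which is within limits.

**Bystanders:** The tamper, star sweet and spoon look unmoved. The arm hid the twist sweet in the final top view, but it was in place in the last side view.

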